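# Find the lid that rocks and push it open

### The job

One of the chest's four compartments is empty and needs its lid open for filling: press down on the ribbed tail of the lids to find the one that rocks, then push that lid open until it stands upright or leans back, and leave it so. The other lids stay shut. Use only pushes of the fingers, without forcing a lid that does not give; grasp and lift nothing, and leave the two bottles right behind the chest and the dish beside it where they stand.

Things in the scene. Friction and masses are not known exactly. Their poses are not given: they have to be found in the camera images.
- chest: White fixed chest, 140 (x) x 372 (y) x 90 mm high, walls 4 mm; origin under its centre, x to its far long side, y along the row. Four identical aluminium lids lie flush in its top, lid_1 at +y to lid_4 at -y, 92 mm apart, on axles along y at x = +19.5, z = 87 mm. Three compartments are full to 1 mm under the lid; one, not known beforehand, holds only a thin liner (free to 70 mm below the rim).
- lid_1 (a joint): Angle of lid 1: 0 = shut, positive = tail down and front edge up, 1.57 = upright, stop at 1.9 (leaning back). Over a full compartment the tail gives by less than 3 mm; over the empty one the lid rocks freely under about 1.5 to 3 N on the tail. The axle is a little stiff (0.03 N m): the lid stays at the angle where it is left.
- lid_1_tail (a point): Point on the upper face of lid 1's tail, in the middle of its width, 28 mm behind the axle; moves with the lid. The tail is the lid's short part, 45 mm from the axle towards the chest's +x, with four low dark rubber ribs.
- lid_1_front (a point): Middle of the front edge of lid 1 (half-way through its 6 mm thickness), at the end of the long part, 84 mm from the axle towards the chest's -x; moves with the lid. The lid is 129 mm long and 85 mm wide (y).
- lid_2 (a joint): Angle of lid 2: 0 = shut, positive = tail down and front edge up, 1.57 = upright, stop at 1.9 (leaning back). Over a full compartment the tail gives by less than 3 mm; over the empty one the lid rocks freely under about 1.5 to 3 N on the tail. The axle is a little stiff (0.03 N m): the lid stays at the angle where it is left.
- lid_2_tail (a point): Point on the upper face of lid 2's tail, in the middle of its width, 28 mm behind the axle; moves with the lid. The tail is the lid's short part, 45 mm from the axle towards the chest's +x, with four low dark rubber ribs.
- lid_2_front (a point): Middle of the front edge of lid 2 (half-way through its 6 mm thickness), at the end of the long part, 84 mm from the axle towards the chest's -x; moves with the lid. The lid is 129 mm long and 85 mm wide (y).
- lid_3 (a joint): Angle of lid 3: 0 = shut, positive = tail down and front edge up, 1.57 = upright, stop at 1.9 (leaning back). Over a full compartment the tail gives by less than 3 mm; over the empty one the lid rocks freely under about 1.5 to 3 N on the tail. The axle is a little stiff (0.03 N m): the lid stays at the angle where it is left.
- lid_3_tail (a point): Point on the upper face of lid 3's tail, in the middle of its width, 28 mm behind the axle; moves with the lid. The tail is the lid's short part, 45 mm from the axle towards the chest's +x, with four low dark rubber ribs.
- lid_3_front (a point): Middle of the front edge of lid 3 (half-way through its 6 mm thickness), at the end of the long part, 84 mm from the axle towards the chest's -x; moves with the lid. The lid is 129 mm long and 85 mm wide (y).
- lid_4 (a joint): Angle of lid 4: 0 = shut, positive = tail down and front edge up, 1.57 = upright, stop at 1.9 (leaning back). Over a full compartment the tail gives by less than 3 mm; over the empty one the lid rocks freely under about 1.5 to 3 N on the tail. The axle is a little stiff (0.03 N m): the lid stays at the angle where it is left.
- lid_4_tail (a point): Point on the upper face of lid 4's tail, in the middle of its width, 28 mm behind the axle; moves with the lid. The tail is the lid's short part, 45 mm from the axle towards the chest's +x, with four low dark rubber ribs.
- lid_4_front (a point): Middle of the front edge of lid 4 (half-way through its 6 mm thickness), at the end of the long part, 84 mm from the axle towards the chest's -x; moves with the lid. The lid is 129 mm long and 85 mm wide (y).
- bottle: White bottle, 69 mm across, 127 mm high, loose, stands behind the chest; origin under its centre. Bystander.
- amber_bottle: Brown bottle, 54 mm across, 94 mm high, loose, stands behind the chest; origin under its centre. Bystander.
- dish: Flat round petri dish, 86 mm across, 15 mm high, loose, lies on the bench beside the chest's +y end; origin under its centre. Bystander.

How it is judged (in metres and radians):
On the way:
1. one lid has rocked: its tail is down and its front edge up (over 0.2 rad) (value of joint any of lid_1, lid_2, lid_3, lid_4 above 0.2 rad), for 0.1 s.
At the end, for the whole second after the job is handed in: One lid stands open by at least 1.4 rad (80 degrees) and is at rest, the other three are shut (under 0.15 rad), and each bystander is within 30 mm of where it stood (((value of joint lid_1 above 1.4 rad and value of joint each of lid_2, lid_3, lid_4 below 0.15 rad) or (value of joint lid_2 above 1.4 rad and value of joint each of lid_1, lid_3, lid_4 below 0.15 rad) or (value of joint lid_3 above 1.4 rad and value of joint each of lid_1, lid_2, lid_4 below 0.15 rad) or (value of joint lid_4 above 1.4 rad and value of joint each of lid_1, lid_2, lid_3 below 0.15 rad)) and velocity of joint lid_1 between -0.1 and 0.1 rad/s and velocity of joint lid_2 between -0.1 and 0.1 rad/s and velocity of joint lid_3 between -0.1 and 0.1 rad/s and velocity of joint lid_4 between -0.1 and 0.1 rad/s and distance of each of bottle, amber_bottle, dish from where it was at the start of the episode below 0.03 m); the robot touches nothing.
It fails at once if a bottle or the dish is lifted off the bench (over 12 mm) (height (world z) of any of bottle, amber_bottle, dish above 0.012 m).
It fails at once if a bottle or the dish is pushed, knocked or lifted more than 30 mm from where it stood (distance of any of bottle, amber_bottle, dish from where it was at the start of the episode above 0.03 m).
It fails at once if the chest or a lid is forced: more than 70 N from the robot (contact force between the arm and chest above 70 N).
It fails at once if the chest or a lid is forced: more than 70 N from the fingers (contact force between the fingers and chest above 70 N).
It also fails if it takes over 58 s, if anything falls off the work surface, if the arm or the gripper's body presses on something with over 40 N, if the wrist force passes 120 N, or if a joint passes its speed limit or range.

### The arm

A 6-joint arm with a two-finger parallel gripper is mounted at the origin on a cart in front of the work surface, level with it; the furniture and walls round the work are solid. World frame = base frame: x ahead of the robot, y to its left, z up, the work surface at z = 0. Lengths are in mm, angles in rad, forces in N, time in s.
With the tool pointing down it reaches from about 350 to 875 mm from the base axis. Payload 4.2 kg.
Tool frame: the origin (TCP) lies at the very end of the fingers, on their centre line; the grasp point (between the pads) lies 19 mm behind it; z points along the fingers, y is the direction in which the jaws open and shut (so a half turn about z gives the same grasp; the last joint's range is limited). The gripper opens to 85 mm and grips with 20 to 120 N. Pads are 22 mm wide; open, the fingers measure 114 mm over their backs; the gripper's body (76 mm by 85 mm) begins 54 mm behind the grasp point. The pads swing forward as they close: fully open they stand 13 mm farther back than shut.
Start: joints at [1.424, 0.385, 0.008, 0, -1.194, -0.259], TCP at [246.688, 574.234, 231.312] pointing down, gripper open.
Joint ranges: [-3.14, 3.14], [-1.21, 2.06], [-1.07, 1.41], [-3.16, 2.05], [-2.99, -0.16], [-3.1, 3.1]. Speed limits (rad/s): [2.79, 2.79, 3.14, 3.14, 3.14, 3.14].

### API

Orientations are given as a unit quaternion [x, y, z, w].
In Python, from bench import arm gives the robot as it stands.
- The arm moves only by the tool apply_moves, never from a script. Its argument "plan" is one flat list of numbers, 5 for each row, row after row: the gripper's target within -1 to 1 (shut at 1, half-way at 0, fully open at -1), then the shift along the world's x, y, z in m, then the turn about the world's z in degrees. A call has 1 to 8 rows; each row is the pose to reach, as a shift and turn from the pose commanded when the call began; what a row does not reach only later rows make up. A row lasts 1/12 s, in which the tool goes at most 41.7 mm and 7.16 degrees, less where a joint would pass 70% of its speed; a pose out of reach is approached as far as the arm can. A call with a gripper value outside its range is refused whole. The fingers move at their own pace and stop on an object; the grip force is fixed at half the most. Time passes only in rows, so rows that repeat a pose let the fingers close. It gives the time, the measured TCP pose, the force and the opening at its end, in the units of the state.
- arm.read_state(): the state, without advancing time (a new reading comes with each control period).
- arm.get_image(name): name is "side" or "top"; returns a dict with "color" (384x512x3 uint8, red, green, blue), "range_z" (384x512 float32, mm along the optical axis (not along the pixel's ray), 0 where there is no reading), "camera_matrix" (3x3 intrinsics, pixels), "camera_from_world" (4x4, takes a point from world to camera coordinates). Camera axes: x right, y down, z forward; pixel columns grow to the right and rows downward; lengths in mm; the calibration is good to about 2 mm. A picture is of the moment at which its call begins.
- arm.job_done(): hands the job in, once; it reports no verdict.
The state is a dict: "clock": time; "joints": joint angles; "joint_vel": joint speeds; "joint_efforts": joint torques, N m; "position": TCP position; "ee_rot": TCP orientation; "contact_force": force on the tool from outside, world axes, zero at the start; "wrist_torque": the same for the moment, N m; "gripper_width": finger opening in mm.
Only numpy, scipy, OpenCV 4.12 (cv2) and the standard library are available. Lean on these libraries where they do the work, as an engineer would, in place of code of your own. Each camera call takes 0.05 s, during which the arm holds its last target.

## Working session

There is one attempt and no reset: what is moved stays moved. The work goes in short steps, Python scripts to look and compute and a tool call to move; the robot and the scene stay as the last step left them, time stands still between calls to the robot, and variables do not carry over. Pictures are saved under pics/ and viewed, and the job is handed in when it is done.

Besides the shell and the picture viewer there is one more tool, called as a command line: name --argument value ..., lists and objects as JSON in quotes. apply_moves: Moves the arm, as the interface text tells. Its arguments: {"type":"object","properties":{"plan":{"type":"array","items":{"type":"number"}}},"required":["plan"]}

```bash
mkdir -p pics; ls; python3 - <<'E'
from bench import arm
import cv2,numpy as np
s=arm.read_state();print(s)
for n in("side","top"):
    d=arm.get_image(n);cv2.imwrite(f"pics/{n}0.png",d["color"][:,:,::-1]);np.savez(f"/tmp/{n}0.npz",**d)
    print(d["camera_matrix"],d["camera_from_world"])
E
```

```text
pics
{'clock': 0.0, 'joints': array([ 1.42361730e+00,  3.85590979e-01,  6.57554775e-03, -5.50277410e-04,
       -1.19397998e+00, -2.58613391e-01]), 'joint_vel': array([ 0.00100736, -0.0017832 , -0.00036943,  0.0011167 ,  0.0006815 ,
       -0.00015255]), 'joint_efforts': array([ 8.75768146e-04, -3.92288840e+01,  1.88402832e+01,  4.18640703e+00,
       -4.67564343e-03,  1.03624987e-05]), 'position': array([246.44441667, 573.7019528 , 230.17351808]), 'ee_rot': array([ 9.79465994e-01, -2.01606279e-01, -1.94095239e-04,  1.11207579e-03]), 'contact_force': array([-0.67972636, -0.95243162,  0.60049928]), 'wrist_torque': array([ 0.00055004,  0.02647234, -0.05850832]), 'gripper_width': 85.40559661352145}
[[393.01983773   0.         245.39554598]
 [  0.         393.01983773 192.03081471]
 [  0.           0.           1.        ]] [[-9.94786922e-01  1.00692259e-01 -1.61260410e-02  6.07157285e+02]
 [ 7.41593111e-02  6.05789212e-01 -7.92161490e-01 -4.36110295e+01]
 [-6.99955481e-02 -7.89227787e-01 -6.10098454e-01  1.20340987e+03]
 [ 0.00000000e+00  0.00000000e+00  0.00000000e+00  1.00000000e+00]]
[[431.48557752   0.         247.7039601 ]
 [  0.         431.48557752 192.83759022]
 [  0.           0.           1.        ]] [[-1.97388424e-02 -9.99794640e-01  4.58864242e-03  9.82152798e+01]
 [-9.89325445e-01  1.88689730e-02 -1.44496113e-01  6.24932614e+02]
 [ 1.44379856e-01 -7.39184671e-03 -9.89494728e-01  1.02148876e+03]
 [ 0.00000000e+00  0.00000000e+00  0.00000000e+00  1.00000000e+00]]
```

View pics/top0.png

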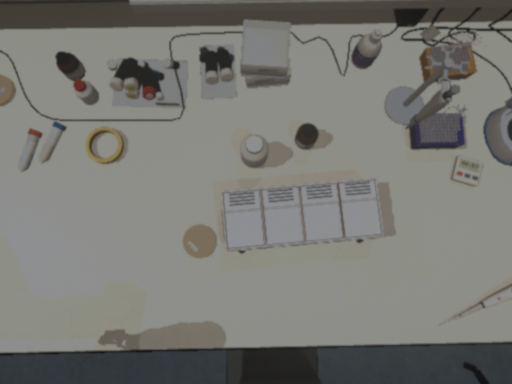

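View pics/side0.png

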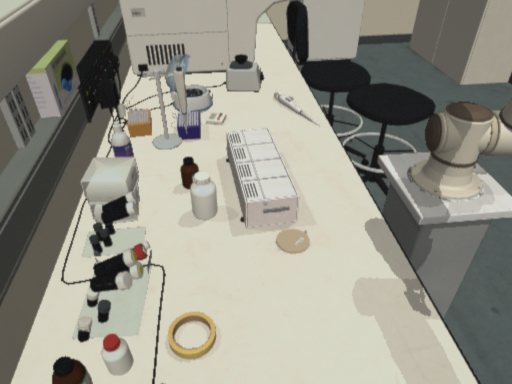

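The top view shows the chest at about (302,215), with the ribbed tails toward +x (image up) and lid_1 on the left. The white bottle is at (254,150), the amber one at (307,135) and the dish at (200,241). Next I'll measure the chest pose and the bottles.

```bash
cat > h.py <<'E'
import numpy as np,cv2
def cloud(d):
    K=d["camera_matrix"];T=d["camera_from_world"];z=d["range_z"].astype(float)
    v,u=np.mgrid[:z.shape[0],:z.shape[1]]
    P=np.stack([(u-K[0,2])*z/K[0,0],(v-K[1,2])*z/K[1,1],z],-1)
    W=(P-T[:3,3])@T[:3,:3]
    W[z==0]=np.nan
    return W
E
python3 - <<'E'
from h import *
for n in("top","side"):
    d=np.load(f"/tmp/{n}0.npz");W=cloud(d);z=W[...,2]
    m=(np.abs(z-88)<(9 if n=="top" else 9)).astype(np.uint8)
    m=cv2.morphologyEx(m,cv2.MORPH_OPEN,np.ones((3,3)))
    k,l,st,c=cv2.connectedComponentsWithStats(m)
    for i in range(1,k):
        if st[i,4]>1500:
            P=W[l==i];r=cv2.minAreaRect(P[:,:2].astype(np.float32));print(n,st[i],r,np.median(P[:,2]));
    u=(z>100)&(z<150)&(W[...,0]>500)&(W[...,0]<800)&(np.abs(W[...,1])<250)
    k,l,st,c=cv2.connectedComponentsWithStats(u.astype(np.uint8))
    for i in range(1,k):
        if st[i,4]>20:P=W[l==i];print(n,'tall',st[i],P.min(0),P.max(0))
    if n=="top":
        for uv in((307,131),(254,143),(200,241)):print(uv,W[uv[1],uv[0]])
I=cv2.imread("pics/top0.png")[110:270,180:400];cv2.imwrite("pics/crop0.png",cv2.resize(I,None,fx=3.6,fy=3.6,interpolation=cv2.INTER_CUBIC))
E
```

```text
top [ 339  178   45   61 2202] ((580.3302612304688, -180.39117431640625), (139.29119873046875, 93.58012390136719), 4.290012836456299) 89.76496320695213
top [ 301  181   41   62 2061] ((573.6360473632812, -84.94054412841797), (138.9483184814453, 85.60603332519531), 4.115005970001221) 89.8312317830913
top [ 262  184   41   62 2072] ((567.2727661132812, 5.210472106933594), (138.8268280029297, 88.3288803100586), 3.8586270809173584) 89.8869600889436
top [ 221  188   43   62 2154] ((560.5664672851562, 102.71589660644531), (138.96697998046875, 93.1426773071289), 4.00112771987915) 89.79223720135774
top tall [244 135  21  22 308] [706.6836264   45.1511484  100.04387867] [751.40861766  93.25429524 130.7494319 ]
(307, 131) [767.81273772 -59.59569219  92.68001036]
(254, 143) [732.36773418  69.67366863 123.01798135]
(200, 241) [512.09263113 208.64331003   4.23236179]
side [ 227  129   72   76 3525] ((568.086669921875, -34.7156982421875), (140.54696655273438, 378.4829406738281), 3.9351136684417725) 87.09877467500081
side tall [194 172  17  16 221] [709.63620443  55.21442281 100.00867947] [749.89228367  96.33866859 126.58015521]
```

View pics/crop0.png

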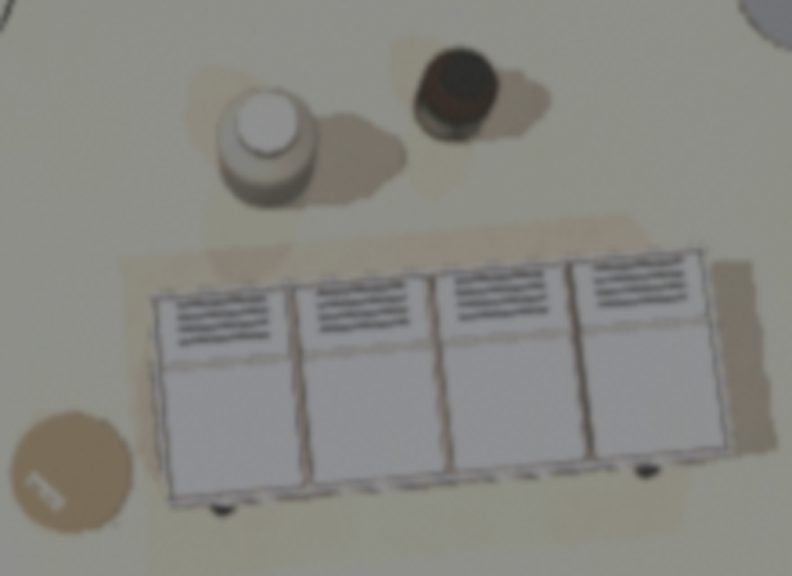

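Chest centre is about (570,-39), yaw +4°. The tail points come out at lid1 (608,102), lid2 (614,10), lid3 (621,-82) and lid4 (627,-173), all at z≈90. I'll shut the gripper and move over lid 1's tail.

apply_moves --plan '[1,0.0225,-0.0295,-0.004,3.4,1,0.045,-0.059,-0.008,6.8,1,0.0675,-0.0885,-0.012,10.2,1,0.09,-0.118,-0.016,13.6,1,0.1125,-0.1475,-0.02,17,1,0.135,-0.177,-0.024,20.4,1,0.1575,-0.2065,-0.028,23.8,1,0.18,-0.236,-0.032,27.2]'

```text
clock: 0.77
position: [427.2, 336.5, 198.8]
ee_rot: [0.999, 0.036, -0.0, 0.0]
contact_force: [0.0, 0.4, 0.3]
gripper_width: -0.1
```

apply_moves --plan '[1,0.0225,-0.0295,-0.006,0,1,0.045,-0.059,-0.012,0,1,0.0675,-0.0885,-0.018,0,1,0.09,-0.118,-0.024,0,1,0.1125,-0.1475,-0.03,0,1,0.135,-0.177,-0.036,0,1,0.1575,-0.2065,-0.042,0,1,0.181,-0.236,-0.05,0]'

```text
clock: 1.43
position: [608.4, 100.6, 149.0]
ee_rot: [0.999, 0.035, -0.0, -0.0]
contact_force: [0.9, 0.7, -0.5]
gripper_width: -0.1
```

apply_moves --plan '[1,0,0,0,0,1,0,0,-0.015,0,1,0,0,-0.03,0,1,0,0,-0.04,0,1,0,0,-0.045,0,1,0,0,-0.045,0]'

```text
clock: 1.93
position: [606.7, 102.2, 102.8]
ee_rot: [0.999, 0.035, -0.001, 0.001]
contact_force: [0.6, 0.2, -0.7]
gripper_width: 0.1
```

```bash
python3 - <<'E'
from bench import arm
import cv2
a=arm.get_image("top")["color"][150:270,190:400,::-1];b=arm.get_image("side")["color"][100:230,180:340,::-1]
cv2.imwrite("pics/p1.png",cv2.hconcat([cv2.resize(a,(420,300)),cv2.resize(b,(370,300))]))
E
```

```text
(no output)
```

View pics/p1.png

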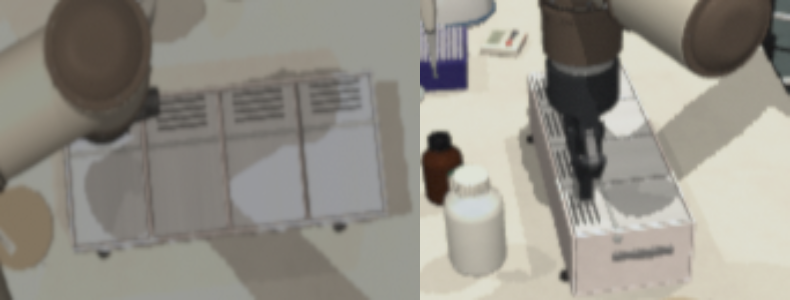

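In the side view the fingertips (around 588,195) hover over lid 1's ribs. I'll press gently, in small steps.

apply_moves --plan '[1,0,0,-0.005,0,1,0,0,-0.01,0,1,0,0,-0.012,0,1,0,0,-0.014,0,1,0,0,-0.016,0,1,0,0,-0.016,0]'

```text
clock: 2.53
position: [607.7, 102.3, 88.5]
ee_rot: [0.999, 0.035, 0.0, 0.0]
contact_force: [-1.3, -0.2, 1.3]
gripper_width: 0.1
```

apply_moves --plan '[1,0,0,-0.001,0,1,0,0,-0.002,0,1,0,0,-0.003,0,1,0,0,-0.003,0]'

```text
clock: 2.87
position: [607.8, 102.3, 88.1]
ee_rot: [0.999, 0.035, 0.001, 0.0]
contact_force: [-5.1, -0.1, 14.0]
gripper_width: -0.4
```

Lid 1 stops at 88.1 mm with 14 N, so its compartment is full. On to lid 2.

apply_moves --plan '[1,0,0,0.015,0,1,0,0,0.025,0,1,0.002,-0.03,0.025,0,1,0.0043,-0.06,0.025,0,1,0.0065,-0.092,0.025,0,1,0.0065,-0.092,0.012,0,1,0.0065,-0.092,0.007,0,1,0.0065,-0.092,0.005,0]'

```text
clock: 3.53
position: [613.6, 9.6, 89.4]
ee_rot: [0.999, 0.034, -0.001, 0.0]
contact_force: [-1.6, -1.6, 2.1]
gripper_width: -0.0
```

apply_moves --plan '[1,0,0,-0.001,0,1,0,0,-0.002,0,1,0,0,-0.003,0,1,0,0,-0.004,0,1,0,0,-0.005,0,1,0,0,-0.005,0]'

```text
clock: 4.03
position: [614.5, 10.8, 88.2]
ee_rot: [0.999, 0.035, 0.001, 0.0]
contact_force: [-4.0, -1.2, 12.1]
gripper_width: 0.0
```

Lid 2 is also firm at 12 N. Lid 3 next.

apply_moves --plan '[1,0,0,0.015,0,1,0,0,0.025,0,1,0.002,-0.03,0.025,0,1,0.0043,-0.06,0.025,0,1,0.0065,-0.092,0.025,0,1,0.0065,-0.092,0.012,0,1,0.0065,-0.092,0.007,0,1,0.0065,-0.092,0.005,0]'

```text
clock: 4.7
position: [620.2, -81.7, 89.5]
ee_rot: [0.999, 0.034, -0.001, 0.0]
contact_force: [-1.5, -1.3, 2.4]
gripper_width: -0.1
```

apply_moves --plan '[1,0,0,-0.001,0,1,0,0,-0.002,0,1,0,0,-0.003,0,1,0,0,-0.004,0,1,0,0,-0.005,0,1,0,0,-0.005,0]'

```text
clock: 5.2
position: [620.9, -81.1, 85.4]
ee_rot: [0.999, 0.035, 0.0, -0.0]
contact_force: [-0.1, 0.8, 2.9]
gripper_width: -0.1
```

Lid 3 gives way at under 3 N. I'll keep pressing it down.

apply_moves --plan '[1,0,0,-0.002,0,1,0,0,-0.004,0,1,0,0,-0.007,0,1,0,0,-0.01,0,1,0,0,-0.012,0,1,0,0,-0.012,0]'

```text
clock: 5.7
position: [620.7, -81.8, 72.5]
ee_rot: [0.999, 0.034, -0.0, -0.0]
contact_force: [0.7, 0.5, 1.1]
gripper_width: -0.2
```

apply_moves --plan '[1,0,0,-0.003,0,1,0,0,-0.006,0,1,0,0,-0.009,0,1,0,0,-0.012,0,1,0,0,-0.013,0,1,0,0,-0.013,0]'

```text
clock: 6.2
position: [620.3, -81.8, 59.6]
ee_rot: [0.999, 0.034, -0.001, -0.0]
contact_force: [0.8, -0.3, -1.3]
gripper_width: 0.1
```

```bash
python3 - <<'E'
from bench import arm
import cv2
a=arm.get_image("top")["color"][150:270,190:400,::-1];b=arm.get_image("side")["color"][100:230,180:340,::-1]
cv2.imwrite("pics/p2.png",cv2.hconcat([cv2.resize(a,(420,300)),cv2.resize(b,(370,300))]))
E
```

```text
(no output)
```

View pics/p2.png

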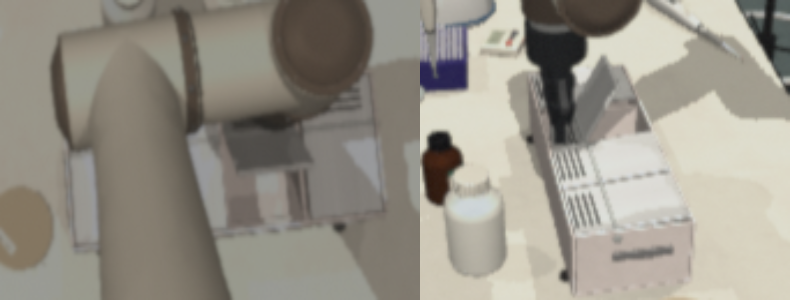

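Lid 3 stands at roughly 55–60° in the side view. I'll go up, over to its front side, and down.

apply_moves --plan '[1,0.002,0,0.03,0,1,0.002,0,0.07,0,1,0.002,0,0.11,0,1,0.002,0,0.15,0,1,-0.034,-0.002,0.15,0,1,-0.072,-0.005,0.15,0,1,-0.11,-0.008,0.15,0,1,-0.118,-0.008,0.15,0]'

```text
clock: 6.97
position: [496.2, -90.2, 209.9]
ee_rot: [0.999, 0.034, -0.002, -0.001]
contact_force: [-0.9, 0.1, 0.2]
gripper_width: -0.3
```

apply_moves --plan '[1,0,0,0,0,1,0,0,-0.04,0,1,0,0,-0.08,0,1,0,0,-0.08,0]'

```text
clock: 7.3
position: [498.0, -89.7, 123.5]
ee_rot: [0.999, 0.033, -0.007, -0.0]
contact_force: [-1.9, -0.5, -0.6]
gripper_width: -0.2
```

```bash
python3 - <<'E'
from bench import arm
import cv2
a=arm.get_image("top")["color"][150:270,190:400,::-1];b=arm.get_image("side")["color"][100:230,180:340,::-1]
cv2.imwrite("pics/p3.png",cv2.hconcat([cv2.resize(a,(420,300)),cv2.resize(b,(370,300))]))
E
```

```text
(no output)
```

View pics/p3.png

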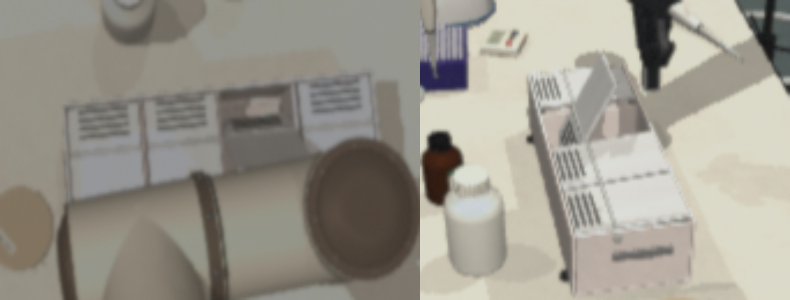

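Lid 3 has held its angle and the fingers are clear on its front side. Now I'll push it toward +x.

apply_moves --plan '[1,0.015,0.001,0.003,0,1,0.03,0.002,0.005,0,1,0.038,0.0026,0.005,0,1,0.046,0.0032,0.005,0,1,0.054,0.0038,0.005,0,1,0.06,0.0042,0.005,0,1,0.065,0.0045,0.005,0,1,0.065,0.0045,0.005,0]'

```text
clock: 8.07
position: [568.7, -85.2, 135.3]
ee_rot: [0.999, 0.035, 0.0, 0.0]
contact_force: [0.1, -0.1, 0.3]
gripper_width: -0.1
```

apply_moves --plan '[1,0.005,0.0003,0,0,1,0.01,0.0007,0,0,1,0.015,0.001,0,0,1,0.018,0.0013,0,0,1,0.018,0.0013,0,0,1,0.018,0.0013,0,0]'

```text
clock: 8.57
position: [585.9, -83.9, 135.2]
ee_rot: [0.999, 0.034, 0.0, -0.0]
contact_force: [0.1, 0.1, 0.5]
gripper_width: 0.1
```

```bash
python3 - <<'E'
from bench import arm
import cv2
print(arm.read_state()["position"])
a=arm.get_image("top")["color"][150:270,190:400,::-1];b=arm.get_image("side")["color"][100:230,180:340,::-1]
cv2.imwrite("pics/p4.png",cv2.hconcat([cv2.resize(a,(420,300)),cv2.resize(b,(370,300))]))
E
```

```text
[585.91446105 -83.9289908  135.16320905]
```

View pics/p4.png

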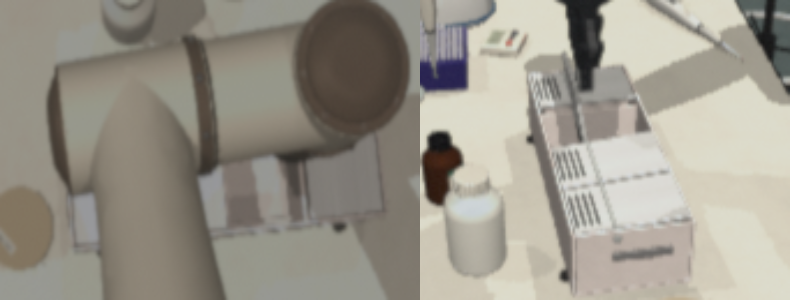

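The lid looks about upright. I'll push a few millimetres further for margin, then retreat and check.

apply_moves --plan '[1,0.002,0.0001,0,0,1,0.004,0.0003,0,0,1,0.006,0.0004,0,0,1,0.006,0.0004,0,0]'

```text
clock: 9.0
position: [592.0, -83.5, 135.2]
ee_rot: [0.999, 0.034, 0.0, 0.0]
contact_force: [1.0, 0.5, -0.5]
gripper_width: 0.2
```

apply_moves --plan '[1,-0.01,-0.0007,0,0,1,-0.04,-0.003,0,0,1,-0.08,-0.006,0.01,0,1,-0.11,-0.006,0.03,0,1,-0.14,0.02,0.06,0,1,-0.16,0.05,0.08,0,1,-0.17,0.08,0.1,0,1,-0.17,0.08,0.1,0]'

```text
clock: 9.67
position: [421.4, -0.7, 240.0]
ee_rot: [0.999, 0.037, 0.005, -0.001]
contact_force: [-1.0, 0.0, 0.6]
gripper_width: 0.1
```

apply_moves --plan '[1,0,0.04,0,0,1,0,0.08,0,0,1,0,0.12,0,0,1,0,0.16,0,0,1,0,0.2,0,0,1,0,0.24,0,0,1,0,0.28,0,0,1,0,0.28,0,0]'

```text
clock: 10.33
position: [422.0, 281.7, 234.7]
ee_rot: [0.999, 0.037, 0.001, -0.001]
contact_force: [-0.3, 0.6, 0.4]
gripper_width: 0.0
```

```bash
python3 - <<'E'
from bench import arm
from h import *
print(arm.read_state()["contact_force"])
D={}
for n in("top","side"):
    D[n]=arm.get_image(n)
C=np.array([570.3,-38.9]);t=np.radians(4);R=np.array([[np.cos(t),np.sin(t)],[-np.sin(t),np.cos(t)]])
for n in D:
    W=cloud(D[n]);L=(W[...,:2]-C)@R.T
    m=(np.abs(L[...,1]+46)<40)&(W[...,2]>100)&(W[...,2]<185)&(np.abs(L[...,0])<80)
    x=L[m][:,0]-19.5;z=W[m][:,2]-87
    print(n,m.sum(),"z",z.min() if len(z) else 0,z.max() if len(z) else 0)
    for lo in range(10,95,12):
        k=(z>=lo)&(z<lo+12)
        if k.sum()>3:print(lo,k.sum(),np.median(x[k]),np.median(z[k]))
    for i,y in enumerate((138,46,-46,-138)):
        k=(np.abs(L[...,1]-y)<30)&(L[...,0]>-60)&(L[...,0]<-20)&(W[...,2]>20);print("lid",i+1,np.nanmedian(W[k][:,2]) if k.any() else None)
    D0=np.load(f"/tmp/{n}0.npz");W0=cloud(D0)
    if n=="top":
        for nm,(u0,u1,v0,v1) in dict(b=(235,275,125,170),a=(290,325,118,152),d=(180,220,222,262)).items():
            for w in(W0,W):
                q=w[v0:v1,u0:u1].reshape(-1,3);q=q[(q[:,2]>(60 if nm!='d' else 4))&(q[:,2]<140)];print(nm,len(q),q.mean(0))
a=D["top"]["color"][100:270,170:400,::-1];b=D["side"]["color"][100:260,150:350,::-1]
cv2.imwrite("pics/p5.png",cv2.hconcat([cv2.resize(a,(400,300)),cv2.resize(b,(375,300))]))
E
```

```text
[-0.29739077  0.64472812  0.44961841]
top 491 z 13.024659602201652 83.9888676850216
10 49 1.252049046283652 17.633962675185245
22 63 4.127852997125462 27.635510468496236
34 74 7.324402898740839 40.328673750064056
46 70 10.502858016982847 51.930401640392716
58 79 13.68336161506744 64.39775706378694
70 136 18.209510768350704 79.33294715846158
82 20 20.253839773026527 82.76927407898684
lid 1 94.35121740993436
lid 2 94.34679807451496
lid 3 20.354633176319197
lid 4 89.64415622309886
b 667 [724.38007725  70.40463787 104.28308144]
b 669 [724.24304555  70.426861   104.52882596]
a 344 [767.77890791 -62.26026669  77.56738621]
a 345 [767.98515316 -62.03994334  77.77722172]
d 739 [512.94421697 211.28426747   6.95214742]
d 740 [512.65163804 211.76481559   6.97739002]
side 31 z 75.85600669171595 79.77758303907945
70 31 19.612975790356636 78.36181608518123
lid 1 91.95198273865378
lid 2 91.77586419956506
lid 3 None
lid 4 87.24203867529708
```

View pics/p5.png

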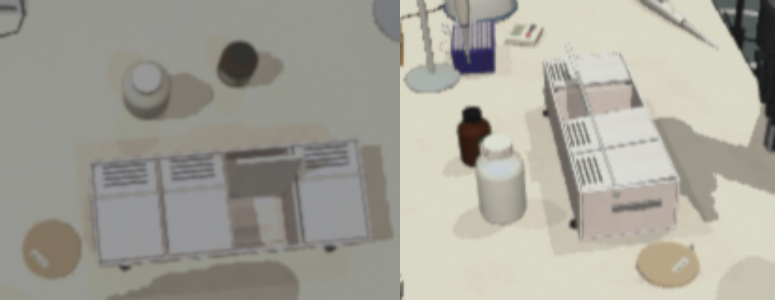

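Lid 3 leans back at about 1.84 rad. Lids 1, 2 and 4 are within the limit: lids 1 and 2 kept about 0.08 rad from the probing and lid 4 is flat. The bystanders haven't moved and the arm is clear, so I'm handing in.

```bash
python3 -c "
from bench import arm
print(arm.job_done(), arm.read_state()['clock'])"
```

```text
the job is handed in; nothing more can be done
the job is handed in; nothing more can be done
```

Lid 3 covers the empty compartment. It is open, leaning back at about 1.84 rad, and I've handed the job in. `job_done()` gives no verdict.

- **Finding it:** I pressed the tails in order with shut fingers. Lids 1 and 2 stayed firm under 14 N and 12 N, and lid 3 gave way at under 3 N. I never pressed lid 4.
- **Opening it:** I rocked lid 3 to about 55° by pushing its tail down. Then I pushed its raised front edge past upright from the front side, with only about 1 N in the readings.
- **Last checks:** The top-view depth image gave lid 3's angle; the side view saw only its top edge, at a matching position. The bottles and the dish measured within 1 mm of where they stood. The arm was clear of everything, and the last clock reading before hand-in was about 10.3 s.
- **Not fully flush:** Lids 1 and 2 stayed slightly raised at the front after the test presses. They are about 4.5 mm up, or 0.08 rad, which is inside the 0.15 rad limit, so I left them. Lid 4 is flat.

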